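# Index the tube mixer to its loading position

### The job

The rotating tube mixer on the bench has stopped with its one empty tube holder away from the top. With the fingertips push its spokes round, as many as it takes, until the empty holder points straight up, ready for the next tube to be dropped in, and leave it standing there. Only push: do not shove, tip or lift the mixer, do not pull the sample tubes out of their holders, and leave the tube rack, the specimen cup and the saline bottle where they are.

Things in the scene. Friction and masses are not known exactly. Their poses are not given: they have to be found in the camera images.
- mixer: Bench mixer, loose on rubber feet, about 3.5 kg: white foot plate 200 (x) x 190 (y) mm, 22 mm high; white motor housing 122 mm wide, 205 mm high on its rear part; in front of the housing an upright wheel of six spokes, no rim. Origin: centre of its underside. x points from the wheel to the housing, y to the left seen from the front, z up. The wheel's axle runs along x.
- axle (a point): Centre of the wheel, on the axle, 165 mm above the bench, 45 mm in front of the mixer's origin. The hub is 54 mm in diameter. Six spokes, 60 degrees apart: flat aluminium bars ending 108 mm from the axle, each with a tube holder on its front; five hold a tube. Between neighbouring spokes the wheel is open, so that a closed gripper fits in from above.
- empty_holder (a point): Open mouth of the one empty holder, 103 mm out from the axle along its spoke and 8 mm to the front. z points outwards along that spoke and must end straight up. A holder is a cup near the hub and a collar near the spoke's end; spoke and holder together are 21 mm wide and reach from 10 mm behind the axle point to 19 mm in front of it.
- wheel (a joint): Turn of the wheel, rad: 0 when the empty holder points straight up, growing clockwise seen from the front (looking along the mixer's +x): 1.57 points right, 3.14 straight down. It may be pushed either way; a full turn is again straight up. A steady drag of about 0.18 N m (2 to 3 N at the spokes) holds it where it is left; no clicks, hardly any coasting.
- tube_1_out (a joint): How far the tube on the first spoke clockwise (seen from the front) from the empty one is drawn out of its holder, m; 0 is fully home. All five tubes lie along their spokes, cap outwards, the cap 19 mm in diameter, reaching out to 139 mm from the axle; about 4 N holds them.
- tube_2_out (a joint): The same for the second spoke clockwise from the empty one.
- tube_3_out (a joint): The same for the third spoke (opposite the empty one).
- tube_4_out (a joint): The same for the fourth spoke clockwise from the empty one.
- tube_5_out (a joint): The same for the fifth spoke clockwise from the empty one.
- rack: Bystander: white tube rack with five capped tubes, 71 x 143 x 115 mm, left of the mixer; origin at the centre of its underside.
- cup: Bystander: specimen cup with lid, 60 mm in diameter, 66 mm high, to the right of the mixer; origin at the centre of its underside.
- saline: Bystander: white saline squeeze bottle, 58 mm in diameter, 135 mm high, to the right of the mixer and further back; origin at the centre of its underside.

How it is judged:
By the outcome, as a careful person would: the job done as asked, in the order asked, and still so for the second after the job is handed in, with the robot touching nothing.
It also fails if it takes over 54 s, if anything falls off the work surface, if the arm or the gripper's body presses on something with over 40 N, if the wrist force passes 120 N, or if a joint passes its speed limit or range.

### The arm

A 7-joint arm with a two-finger parallel gripper is mounted at the origin on a cart in front of the work surface, level with it; the furniture and walls round the work are solid. World frame = base frame: x ahead of the robot, y to its left, z up, the work surface at z = 0. Lengths are in m, angles in degrees, forces in N, time in s.
With the tool pointing down it reaches from about 0.4 to 0.875 m from the base axis. Payload 19.3 kg.
Tool frame: the origin (TCP) lies between the finger pads; the fingertips stand 17 mm ahead of it and the grasp point (between the pads) lies 2 mm behind it; z points along the fingers, x is the direction in which the jaws open and shut, and the axes are right-handed (so a half turn about z gives the same grasp; the last joint's range is limited). The gripper opens to 85 mm and grips with 20 to 120 N. Pads are 22 mm wide; open, the fingers measure 114 mm over their backs; the gripper's body (76 mm by 85 mm) begins 54 mm behind the grasp point. The pads swing forward as they close: fully open they stand 13 mm farther back than shut.
Start: joints at [65.478, 29.874, -2.08, 91.645, 1.215, 58.505, -6.463], TCP at [0.219, -0.585, 0.248] pointing down, gripper open.
Joint ranges: [-166.77, 166.77], [-17.47, 122.26], [-85.68, 81.53], [9.62, 139.38], [-72.42, 252.41], [9.2, 110.78], [-144.41, 144.41]. Speed limits (degrees/s): [108.29, 108.29, 136.94, 136.94, 172.46, 172.46, 172.46].

### API

Orientations are given as a 3x3 rotation matrix whose columns are the frame's x, y, z axes.
In Python, from workcell import get_obs, capture, r gives the robot as it stands.
- The arm moves only by the tool arm_command, never from a script. Its argument "increments" is text: rows parted by semicolons, each of 5 numbers parted by spaces: the shift along the tool's x, y, z in units of 0.12 m (1.0 is 0.12 m), then the turn about the tool's z in units of pi/2 rad (1.0 is pi/2 rad), then the opening, from 0 (shut) to 1 (fully open). A call has 1 to 20 rows; each row is the pose to reach, as a shift and turn from the pose commanded when the call began, along the tool's axes at that moment; what a row does not reach only later rows make up. A row lasts 1/12 s, in which the tool goes at most 41.7 mm and 7.16 degrees, less where a joint would pass 70% of its speed; a pose out of reach is approached as far as the arm can. A call with a number of a shift or a turn outside -1 to 1 is refused whole. A call with a gripper value outside its range is refused whole. The fingers move at their own pace and stop on an object; "squeeze" is the grip in N (left out, the last holds). Time passes only in rows, so rows that repeat a pose let the fingers close. It gives the time, the measured TCP pose, the force and the opening at its end, in the units of the state.
- get_obs(): the state, without advancing time (a new reading comes with each control period).
- capture(name): name is "side" or "top" or "wrist"; returns a dict with "image" (400x640x3 uint8, blue, green, red), "fx", "fy", "cx", "cy" (pixels), "world_from_camera" (4x4, takes a point from camera to world coordinates); the wrist camera has in their place "T_tool_cam" (4x4, takes a point from camera to tool coordinates, whose origin is the TCP and whose axes are the tool frame's). Camera axes: x right, y up, looking along -z (the intrinsics and any distortion apply to the point x, -y, -z); pixel columns grow to the right and rows downward; lengths in m; the calibration is good to about 2 mm. The wrist camera is an equidistant fisheye: a pixel r from the principal point sees the ray r / f radians off the axis. A picture is of the moment at which its call begins: read the wrist's pose just before it. There is no depth.
- r.job_done(): hands the job in, once; it reports no verdict.
The state is a dict: "time_s": time; "joint_pos": joint angles; "qd": joint speeds; "tau": joint torques, N m; "eef_pos": TCP position; "orientation": TCP orientation; "wrist_force": force on the tool from outside, world axes, zero at the start; "wrist_torque": the same for the moment, N m; "grip_width": finger opening in m.
Only numpy, scipy, OpenCV 4.12 (cv2) and the standard library are available. Lean on these libraries where they do the work, as an engineer would, in place of code of your own. Each camera call takes 0.05 s, during which the arm holds its last target. There are 200 camera calls.

## Working session

There is one attempt and no reset: what is moved stays moved. The work goes in short steps, Python scripts to look and compute and a tool call to move; the robot and the scene stay as the last step left them, time stands still between calls to the robot, and variables do not carry over. Pictures are saved under pics/ and viewed, about 8 in all and at most 12, crops included, and the job is handed in when it is done.

Besides the shell and the picture viewer there is one more tool, called after "Emit:" as name(argument=value, ...), one argument or row to a line, values as JSON. arm_command: Moves the arm, as the interface text tells. Its arguments: {"type":"object","properties":{"increments":{"type":"string"},"squeeze":{"type":"number"}},"required":["increments"]}

```bash
mkdir -p pics; python3 - <<'E'
from workcell import get_obs,capture
import cv2,json,numpy as np
np.set_printoptions(precision=4,suppress=True)
o=get_obs();print(o['time_s'],o['eef_pos'],o['orientation'],o['wrist_force'])
for n in('side','top'):
    c=capture(n);cv2.imwrite(f'pics/{n}0.png',c['image']);print(n,c['fx'],c['fy'],c['cx'],c['cy'],c['world_from_camera'],[k for k in c])
E
```

```text
0.0 [ 0.2187 -0.5852  0.2477] [[ 0.3502 -0.9367 -0.0004]
 [-0.9367 -0.3502  0.001 ]
 [-0.0011  0.     -1.    ]] [ 0.8657 -0.5707  0.3998]
side 517.0248642987596 517.0248642987596 311.8924453424614 201.23193631084135 [[-0.985   0.1083 -0.1346  0.3487]
 [-0.1711 -0.5013  0.8482  1.1587]
 [ 0.0244  0.8585  0.5123  0.8782]
 [ 0.      0.      0.      1.    ]] ['image', 'fx', 'fy', 'cx', 'cy', 'world_from_camera']
top 422.65122917586865 422.65122917586865 320.9376544559907 198.3182816547067 [[-0.0051  0.9845 -0.1754  0.3666]
 [-0.9997 -0.0005  0.0263  0.0095]
 [ 0.0257  0.1755  0.9841  1.155 ]
 [ 0.      0.      0.      1.    ]] ['image', 'fx', 'fy', 'cx', 'cy', 'world_from_camera']
```

View pics/side0.png

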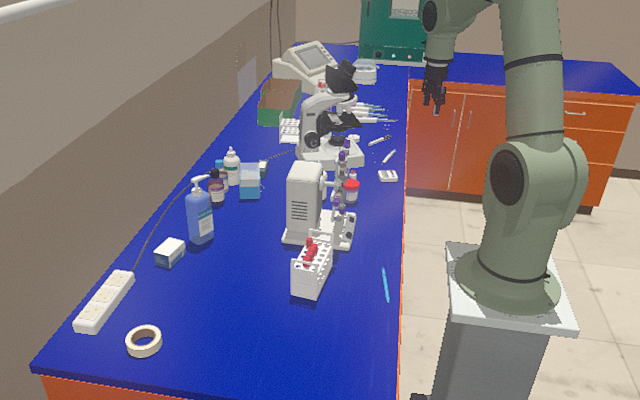

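View pics/top0.png

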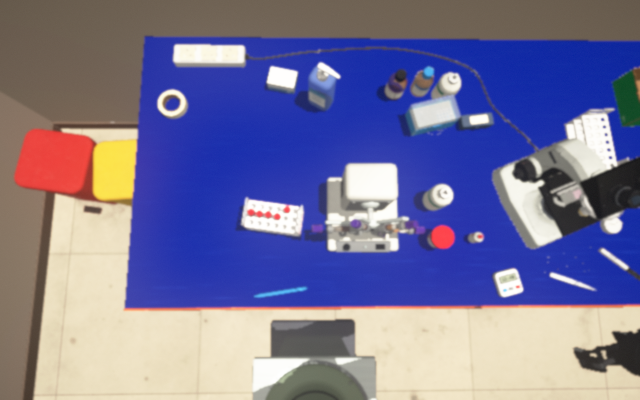

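The side view shows the mixer at about (320, 205) and the rack at (312, 270). The top view has the mixer at about (365, 210), cup at (441, 237) and saline bottle at (437, 196). I'll enlarge both.

```bash
cat > h.py <<'E'
import numpy as np,cv2
from workcell import get_obs,capture,r
np.set_printoptions(precision=4,suppress=True)
def ray(c,u,v):
    T=np.array(c['world_from_camera']);d=np.array([(u-c['cx'])/c['fx'],-(v-c['cy'])/c['fy'],-1.])
    d=T[:3,:3]@d;return T[:3,3],d/np.linalg.norm(d)
def onplane(c,u,v,ax,val):
    o,d=ray(c,u,v);return o+d*(val-o[ax])/d[ax]
def proj(c,P):
    T=np.array(c['world_from_camera']);p=(np.atleast_2d(P)-T[:3,3])@T[:3,:3]
    return np.c_[c['cx']+c['fx']*p[:,0]/-p[:,2],c['cy']+c['fy']*p[:,1]/p[:,2]]
def wproj_ray(c,o,u,v):
    T=np.array(c['T_tool_cam']);a=(u-c['cx'])/c['fx'];b=(v-c['cy'])/c['fy'];t=np.hypot(a,b)
    d=np.array([np.sin(t)*a/t,-np.sin(t)*b/t,-np.cos(t)]) if t>0 else np.array([0,0,-1.])
    R=np.array(o['orientation']);return R@T[:3,3]+np.array(o['eef_pos']),R@T[:3,:3]@d
E
python3 - <<'E'
from h import *
a=cv2.imread('pics/side0.png')[130:310,270:420];b=cv2.imread('pics/top0.png')[150:260,300:460]
a=cv2.resize(a,None,fx=3,fy=3,interpolation=2);b=cv2.resize(b,None,fx=2.1,fy=2.1,interpolation=2)
im=np.zeros((540,450+b.shape[1],3),np.uint8);im[:,:450]=a;im[:b.shape[0],450:]=b
c=capture('wrist');o=get_obs();w=cv2.resize(c['image'],(336,210));im[300:510,450:450+336]=w
print(im.shape);cv2.imwrite('pics/c1.png',im)
print(c['T_tool_cam'],c['fx'],c['cx'],c['cy'])
E
```

```text
(540, 786, 3)
[[ 1.      0.0004 -0.     -0.0007]
 [ 0.0004 -0.9538 -0.3005 -0.0772]
 [-0.0001  0.3005 -0.9538 -0.126 ]
 [ 0.      0.      0.      1.    ]] 309.70691628693146 317.8502177327406 204.87328423346693
```

View pics/c1.png

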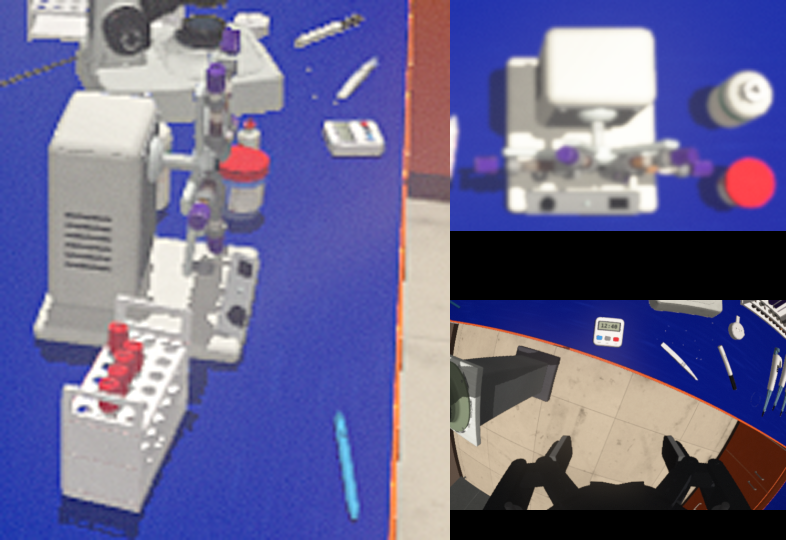

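The crops show the caps: side view at (217, 75), (231, 40), (199, 215), (215, 240), top view at (485, 163), (567, 155), (683, 156), (700, 168). Next step is to triangulate them.

```bash
python3 - <<'E'
from h import *
cs={n:capture(n) for n in('side','top')}
def caps(c,box):
    h=cv2.cvtColor(c['image'],cv2.COLOR_BGR2HSV).astype(int);m=((h[...,0]>125)&(h[...,0]<150)&(h[...,1]>60)&(h[...,2]>50)).astype(np.uint8)
    k=np.zeros_like(m);u0,u1,v0,v1=box;k[v0:v1,u0:u1]=m[v0:v1,u0:u1]
    n,_,st,ce=cv2.connectedComponentsWithStats(k);return [(ce[i],st[i,4],st[i,:4]) for i in range(1,n) if st[i,4]>8]
B={'side':(310,370,125,250),'top':(300,440,205,245)}
cc={n:caps(cs[n],B[n]) for n in cs}
for n in cc:
    for x in cc[n]:print(n,*x)
for i,s in enumerate(cc['side']):
  for j,t in enumerate(cc['top']):
    o1,d1=ray(cs['side'],*s[0]);o2,d2=ray(cs['top'],*t[0])
    k=np.linalg.lstsq(np.c_[d1,-d2],o2-o1,rcond=None)[0];p,q=o1+k[0]*d1,o2+k[1]*d2
    if np.linalg.norm(p-q)<.02: print(i,j,(p+q)/2,np.linalg.norm(p-q))
c=cs['top']
# foot plate corners / housing top via white mask
h=cv2.cvtColor(c['image'],cv2.COLOR_BGR2HSV);m=((h[...,1]<60)&(h[...,2]>110)).astype(np.uint8);k=np.zeros_like(m);k[155:258,320:402]=m[155:258,320:402]
for v in (180,190,200,210,240,245,250):
    u=np.flatnonzero(k[v]);print(v,u.min(),u.max(),onplane(c,u.min()-.5,v,2,.022)[:2],onplane(c,u.max()+.5,v,2,.022)[:2])
for u in(332,345,360,375,390):
    v=np.flatnonzero(k[:,u]);print(u,v.min(),v.max(),onplane(c,u,v.min()-.5,2,.205)[:2],onplane(c,u,v.max()+.5,2,.011)[:2])
E
```

```text
side [346.5333 143.2667] 45 [344 140   6   8]
side [341.5455 155.5636] 55 [339 151   6  10]
side [335.8235 201.6471] 51 [333 198   7   9]
side [341.3333 210.9524] 21 [339 209   6   5]
top [355.5 223.5] 66 [351 220  10   8]
top [415.1212 226.897 ] 165 [405 221  21  13]
top [317.0488 228.3293] 82 [312 225  11   8]
top [431.8824 230.1765] 17 [427 224  13  14]
0 0 [ 0.4614 -0.0817  0.3172] 0.006708303790785306
0 1 [ 0.4672 -0.2166  0.2556] 0.0055641574689958145
0 2 [ 0.4514 -0.0042  0.352 ] 0.00038259708407552745
0 3 [ 0.4664 -0.2579  0.2367] 0.014438861740914565
1 0 [ 0.4695 -0.0859  0.278 ] 0.00026468032205520184
1 1 [ 0.4765 -0.2282  0.2089] 0.013977685089885958
1 2 [ 0.4586 -0.0047  0.3169] 0.006413685649225978
2 0 [ 0.4836 -0.1027  0.124 ] 0.007628887291552222
2 1 [ 0.4939 -0.2758  0.0198] 0.007736512003377485
2 2 [ 0.4698 -0.0071  0.1808] 0.0001152836141213478
2 3 [ 0.4939 -0.3306 -0.0132] 0.01910977855664446
3 1 [ 0.4865 -0.2855 -0.0182] 0.015271973377996254
3 2 [ 0.4632 -0.0078  0.1544] 0.018670762421134014
3 3 [ 0.4863 -0.3429 -0.0544] 0.00441914454853443
180 327 397 [ 0.6196 -0.0363] [ 0.6197 -0.2322]
190 327 397 [ 0.5916 -0.036 ] [ 0.5916 -0.2312]
200 327 396 [ 0.5639 -0.0358] [ 0.5638 -0.2274]
210 327 397 [ 0.5364 -0.0356] [ 0.5361 -0.2291]
240 327 397 [ 0.4552 -0.035 ] [ 0.4546 -0.2261]
245 327 398 [ 0.4418 -0.0349] [ 0.4412 -0.2283]
250 329 396 [ 0.4285 -0.0402] [ 0.4278 -0.2224]
332 177 250 [ 0.587  -0.0416] [ 0.4277 -0.0501]
345 167 251 [ 0.6108 -0.072 ] [ 0.4249 -0.0851]
360 163 251 [ 0.6205 -0.1071] [ 0.4248 -0.1256]
375 163 251 [ 0.6205 -0.1421] [ 0.4246 -0.1662]
390 163 250 [ 0.6206 -0.1772] [ 0.4272 -0.207 ]
```

```bash
python3 - <<'E'
from h import *
cs={n:capture(n) for n in('side','top')}
for a in (22,82,142,202,262,322):
    t=np.radians(a);P=np.array([.471,-.131+.126*np.sin(t),.165+.126*np.cos(t)])
    Q=np.array([.471,-.131+.1*np.sin(t),.165+.1*np.cos(t)])
    print(a,P,*[proj(cs[n],P) for n in cs],*[proj(cs[n],Q) for n in cs])
im=cs['top']['image'][195:260,300:450];cv2.imwrite('pics/c2.png',cv2.resize(im,None,fx=5,fy=5,interpolation=2))
E
```

```text
22 [ 0.471  -0.0838  0.2818] [[341.0272 154.5617]] [[354.677  222.5231]] [[340.9965 161.105 ]] [[358.0437 223.856 ]]
82 [ 0.471  -0.0062  0.1825] [[335.3858 201.2073]] [[316.6726 227.7142]] [[336.5955 197.5478]] [[327.7509 227.8548]]
142 [ 0.471  -0.0534  0.0657] [[335.6292 228.3306]] [[334.2248 232.5096]] [[336.7228 219.2271]] [[340.9848 231.7187]]
202 [ 0.471  -0.1782  0.0482] [[340.7633 210.7695]] [[381.1938 233.0215]] [[340.7874 205.6385]] [[378.9818 232.1458]]
262 [ 0.471  -0.2558  0.1475] [[345.5927 170.3308]] [[420.1584 229.0279]] [[344.678  173.0978]] [[409.8697 228.8973]]
322 [ 0.471  -0.2086  0.2643] [[346.0381 141.6819]] [[412.2301 223.3831]] [[344.9835 150.4609]] [[402.6813 224.5003]]
```

View pics/c2.png

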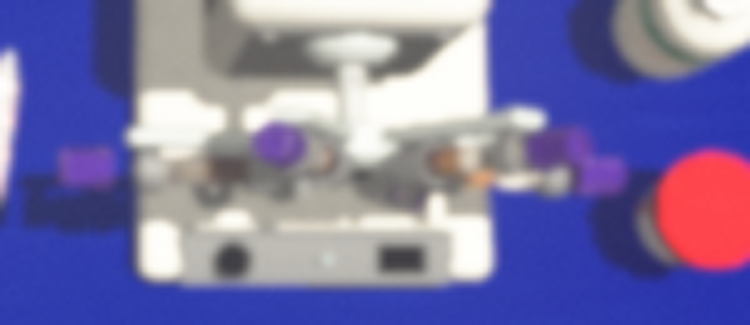

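The top view shows purple caps at (87, 167), (280, 145), (560, 145) and (600, 175). Caps fit spoke angles 22° and 82° left of up, then 202°, 262° and 322°. The spoke at 142° left has no cap, so the empty holder is there. I need to turn the wheel about 142° clockwise, so I'll push the spokes at the top from left to right.

First I raise the arm, shut the gripper and turn the tool.

Emit:
arm_command(
  increments="0 0 -0.5 0 0;0 0 -1 0 0;-0.3 -0.35 -1 -0.2 0;-0.68 -0.79 -1 -0.886 0;-0.68 -0.79 -1 -0.886 0;-0.68 -0.79 -1 -0.886 0;-0.68 -0.79 -1 -0.886 0;-0.68 -0.79 -1 -0.886 0;-0.68 -0.79 -1 -0.886 0;-0.68 -0.79 -1 -0.886 0;-0.68 -0.79 -1 -0.886 0;-0.68 -0.79 -1 -0.886 0;-0.68 -0.79 -1 -0.886 0;-0.68 -0.79 -1 -0.886 0",
)

```text
time_s: 1.52
eef_pos: [0.279, -0.4758, 0.3683]
orientation: [[0.983, 0.184, -0.0], [0.184, -0.983, 0.0], [0.0, -0.0, -1.0]]
wrist_force: [-0.5, -0.1, 0.3]
grip_width: -0.0001
```

Emit:
arm_command(
  increments="0.675 -0.89 0 -0.882 0;0.675 -0.89 0 -0.882 0;0.675 -0.89 0 -0.882 0;0.675 -0.89 0 -0.882 0;0.675 -0.89 0 -0.882 0;0.675 -0.89 0 -0.882 0;0.675 -0.89 0 -0.882 0;0.675 -0.89 0 -0.882 0;0.675 -0.89 0 -0.882 0;0.675 -0.89 0 -0.882 0;0.675 -0.89 0 -0.882 0;0.675 -0.89 0 -0.882 0;0.675 -0.89 0 -0.882 0",
)

```text
time_s: 2.6
eef_pos: [0.3397, -0.3564, 0.3683]
orientation: [[0.012, 1.0, 0.0], [1.0, -0.012, 0.0], [0.0, 0.0, -1.0]]
wrist_force: [0.6, 0.6, -0.4]
grip_width: -0.0
```

Emit:
arm_command(
  increments="1 0.1 0 -0.008 0;1 0.3 0 -0.008 0;1 0.3 0 -0.008 0;1 0.3 0 -0.008 0;1 0.3 0 -0.008 0",
)

```text
time_s: 3.02
eef_pos: [0.3774, -0.2347, 0.3687]
orientation: [[-0.004, 1.0, 0.001], [1.0, 0.004, -0.001], [-0.001, 0.001, -1.0]]
wrist_force: [-0.7, -0.8, 0.8]
grip_width: 0.0
```

Emit:
arm_command(
  increments="0.9 0 0 0 0;0.9 0 0 0 0;0.9 0 0 0 0;0.9 0 0 0 0;0.9 0 0 0 0",
)

```text
time_s: 3.43
eef_pos: [0.3759, -0.1286, 0.3686]
orientation: [[-0.003, 1.0, 0.0], [1.0, 0.003, -0.001], [-0.001, 0.0, -1.0]]
wrist_force: [0.5, 0.4, -0.0]
grip_width: 0.0003
```

```bash
python3 - <<'E'
from h import *
o=get_obs();c=capture('wrist');print(o['time_s'],o['eef_pos'],o['orientation'][0]);im=c['image'];cv2.imwrite('pics/w1.png',im)
E
```

```text
3.4333 [ 0.3759 -0.1286  0.3686] [-0.0029  1.      0.0004]
```

View pics/w1.png

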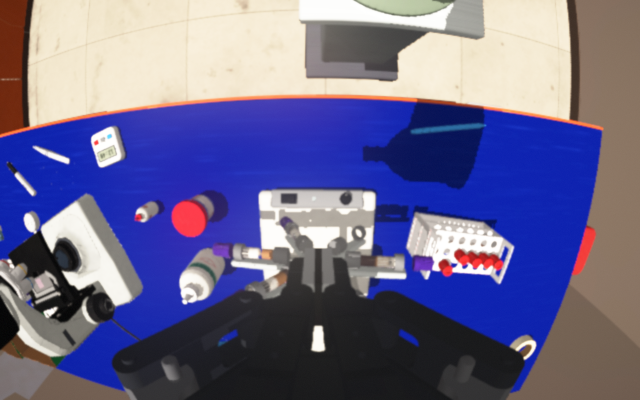

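The wrist view shows the open holder ring at (358, 232), lower left of the wheel, which confirms the empty spoke. Caps are at (222, 250), (287, 225) and (423, 264). I'll lower the fingers behind the tubes and level with the spoke bars, left of the top-left spoke.

Emit:
arm_command(
  increments="0.3 0 0 0 0;0.6 0.2 0 0.002 0;0.733 0.5 0 0.002 0;0.733 0.8 0 0.002 0;0.733 0.983 0 0.002 0;0.733 0.983 0 0.002 0;0.733 0.983 0.2 0.002 0;0.733 0.983 0.4 0.002 0;0.733 0.983 0.6 0.002 0;0.733 0.983 0.8 0.002 0;0.733 0.983 0.85 0.002 0;0.733 0.983 0.85 0.002 0;0.733 0.983 0.85 0.002 0",
)

```text
time_s: 4.57
eef_pos: [0.4937, -0.0405, 0.267]
orientation: [[-0.001, 1.0, 0.0], [1.0, 0.001, 0.0], [0.0, 0.0, -1.0]]
wrist_force: [-0.6, -1.3, 0.6]
grip_width: 0.0002
```

```bash
python3 - <<'E'
from h import *
S=capture('side');T=capture('top')
a=cv2.resize(S['image'][110:250,280:400],None,fx=3.3,fy=3.3,interpolation=2);b=cv2.resize(T['image'][160:260,300:440],None,fx=2.8,fy=2.8,interpolation=2)
im=np.zeros((max(a.shape[0],b.shape[0]),a.shape[1]+b.shape[1],3),np.uint8);im[:a.shape[0],:a.shape[1]]=a;im[:b.shape[0],a.shape[1]:]=b
cv2.imwrite('pics/c3.png',im);print(im.shape)
E
```

```text
(462, 788, 3)
```

View pics/c3.png

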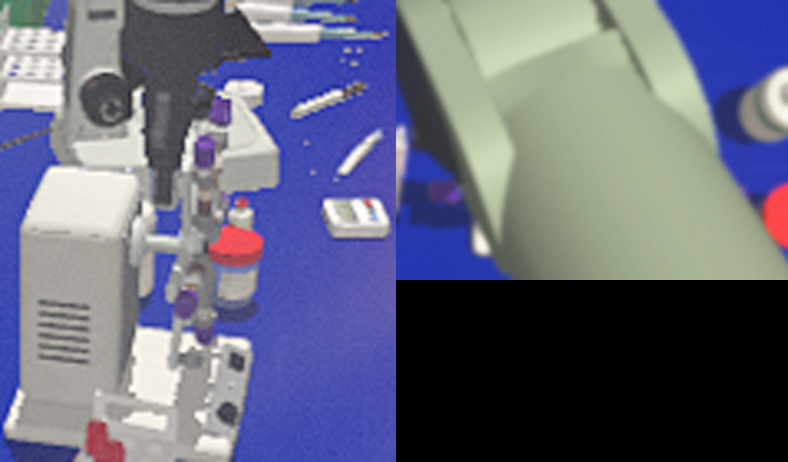

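The side view shows the fingertips at (165, 205), just left of and behind the upper spoke. Now a first test push.

Emit:
arm_command(
  increments="-0.07 0 0 0 0;-0.14 0 0 0 0;-0.21 0 0 0 0;-0.28 0 0 0 0;-0.35 0 0 0 0;-0.42 0 0 0 0;-0.5 0 0 0 0;-0.5 0 0 0 0",
)

```text
time_s: 5.33
eef_pos: [0.4938, -0.1022, 0.2663]
orientation: [[-0.001, 1.0, 0.001], [1.0, 0.001, -0.001], [-0.001, 0.001, -1.0]]
wrist_force: [4.2, -2.9, 0.8]
grip_width: 0.0
```

```bash
cat >> h.py <<'E'
def caps(c,box):
    h=cv2.cvtColor(c['image'],cv2.COLOR_BGR2HSV).astype(int);m=((h[...,0]>125)&(h[...,0]<150)&(h[...,1]>60)&(h[...,2]>50)).astype(np.uint8)
    k=np.zeros_like(m);u0,u1,v0,v1=box;k[v0:v1,u0:u1]=m[v0:v1,u0:u1]
    n,_,st,ce=cv2.connectedComponentsWithStats(k);return [ce[i] for i in range(1,n) if st[i,4]>12]
def sideang(c=None,x=.470,ax=(-.131,.165)):
    # ray of each cap in the side view against the cap circle r=.126: candidate angles (left of up)
    c=c or capture('side');out=[]
    for p in caps(c,(305,375,115,260)):
        o,d=ray(c,*p);A=np.array([o[1]-ax[0],o[2]-ax[1]]);D=d[1:];a=D@D;b=A@D;q=A@A-.126**2
        s=b*b-a*q
        s=np.sqrt(max(s,0));g=[]
        for k in((-b-s)/a,(-b+s)/a):
            P=A+k*D;g.append(round(float(np.degrees(np.arctan2(P[0],P[1]))),1))
        out.append((p.round(1),g,[round(v%60,1) for v in g]))
    return out
E
python3 - <<'E'
from h import *
print(get_obs()['wrist_force'])
for l in sideang():print(*l)
E
```

```text
[ 4.2277 -2.9231  0.8498]
[344.6 147.2] [7.4, -57.0] [7.4, 3.0]
[336.9 189.2] [67.1, -126.1] [7.1, 53.9]
[340.7 219.1] [108.3, -173.8] [48.3, 6.2]
```

Emit:
arm_command(
  increments="-0.06 0 0 0 0;-0.12 0 0 0 0;-0.18 0 0 0 0;-0.24 0 0 0 0;-0.3 0 0 0 0;-0.36 0 0 0 0;-0.4 0 0 0 0;-0.4 0 0 0 0",
)

```text
time_s: 6.05
eef_pos: [0.4935, -0.1492, 0.2657]
orientation: [[-0.002, 1.0, -0.001], [1.0, 0.002, 0.0], [0.0, -0.001, -1.0]]
wrist_force: [4.7, 0.6, -3.8]
grip_width: -0.0
```

```bash
python3 - <<'E'
from h import *
print(get_obs()['wrist_force'],get_obs()['eef_pos'])
c=capture('side')
for l in sideang(c):print(*l)
cv2.imwrite('pics/c4.png',cv2.resize(c['image'][110:270,270:410],None,fx=3.6,fy=3.6,interpolation=2))
E
```

```text
[ 4.7486  0.6439 -3.8279] [ 0.4935 -0.1492  0.2657]
[345.3 141.2] [-12.7, -35.5] [47.3, 24.5]
[348.1 160.2] [29.6, -81.9] [29.6, 38.1]
[339.9 165.7] [38.2, -91.9] [38.2, 28.1]
[337.3 226.3] [127.9, 165.0] [7.9, 45.0]
```

View pics/c4.png

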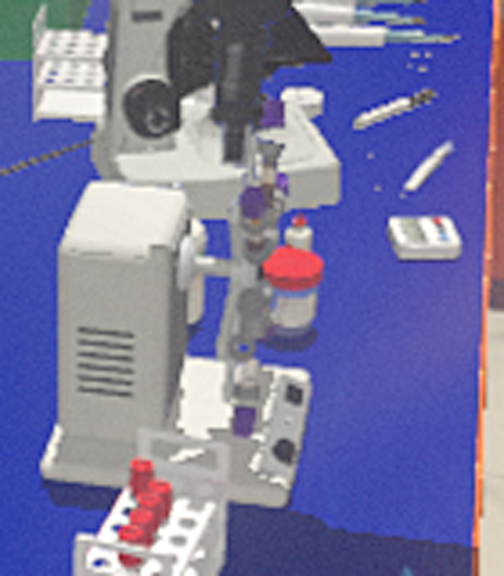

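The side crop shows the leading cap at (272, 112), the next at (253, 205) and the empty ring at about (240, 345). The wheel has turned about 44° and the mixer hasn't moved. I'll push a little further, then lift over the next spoke and come down on its left.

Emit:
arm_command(
  increments="-0.07 0 0 0 0;-0.14 0 0 0 0;-0.14 0 0 0 0;-0.1 0 0 0 0;-0.1 0 -0.25 0 0;-0.1 0 -0.5 0 0;0.1 0 -0.5 0 0;0.4 0 -0.5 0 0;0.7 0 -0.5 0 0;0.93 0 -0.5 0 0;0.93 0 -0.5 0 0;0.93 0 -0.5 0 0",
)

```text
time_s: 7.1
eef_pos: [0.4929, -0.0346, 0.3263]
orientation: [[-0.006, 1.0, -0.001], [1.0, 0.006, -0.001], [-0.001, -0.001, -1.0]]
wrist_force: [0.2, -0.6, 0.0]
grip_width: 0.0001
```

```bash
python3 - <<'E'
from h import *
print(get_obs()['wrist_force'],get_obs()['eef_pos'])
for l in sideang():print(*l)
E
```

```text
[ 0.1683 -0.6139  0.0452] [ 0.4929 -0.0346  0.3263]
[345.9 141.5] [-11.3, -37.0] [48.7, 23.0]
[340.8 158.7] [28.4, -80.6] [28.4, 39.4]
[342.2 208.2] [90.4, -153.5] [30.4, 26.5]
[336.8 227.4] [132.8, 159.8] [12.8, 39.8]
```

Emit:
arm_command(
  increments="0 0.01 0.17 0.004 0;0 0.01 0.34 0.004 0;0 0.01 0.5 0.004 0;0 0.01 0.5 0.004 0;-0.1 0.01 0.5 0.004 0;-0.2 0.01 0.5 0.004 0;-0.3 0.01 0.5 0.004 0;-0.37 0.01 0.5 0.004 0;-0.44 0.01 0.5 0.004 0;-0.51 0.01 0.5 0.004 0;-0.58 0.01 0.5 0.004 0;-0.65 0.01 0.5 0.004 0;-0.72 0.01 0.5 0.004 0;-0.79 0.01 0.5 0.004 0;-0.86 0.01 0.5 0.004 0;-0.93 0.01 0.5 0.004 0;-0.97 0.01 0.5 0.004 0;-0.97 0.01 0.5 0.004 0",
)

```text
time_s: 8.65
eef_pos: [0.4948, -0.154, 0.2661]
orientation: [[0.005, 1.0, -0.0], [1.0, -0.005, -0.0], [-0.0, -0.0, -1.0]]
wrist_force: [0.6, 0.2, 0.6]
grip_width: 0.0003
```

```bash
python3 - <<'E'
from h import *
print(get_obs()['wrist_force'],get_obs()['eef_pos'])
for l in sideang():print(*l)
E
```

```text
[0.6398 0.2202 0.5595] [ 0.4948 -0.154   0.2661]
[345.5 140.3] [-22.6, -25.5] [37.4, 34.5]
[347.8 161.6] [31.6, -84.3] [31.6, 35.7]
[335.6 209.5] [93.3, -156.8] [33.3, 23.2]
[337.2 226.3] [127.9, 164.9] [7.9, 44.9]
```

Emit:
arm_command(
  increments="-0.06 0 0 -0.003 0;-0.11 0 0 -0.003 0;-0.11 0 0 -0.003 0;-0.07 0 -0.1 -0.003 0;-0.07 0 -0.3 -0.003 0;-0.07 0 -0.5 -0.003 0;0.1 0 -0.5 -0.003 0;0.4 0 -0.5 -0.003 0;0.7 0 -0.5 -0.003 0;0.95 0 -0.5 -0.003 0;0.95 0 -0.5 -0.003 0;0.95 0 -0.5 -0.003 0",
)

```text
time_s: 9.7
eef_pos: [0.4953, -0.0368, 0.3273]
orientation: [[-0.005, 1.0, 0.001], [1.0, 0.005, -0.0], [-0.0, 0.001, -1.0]]
wrist_force: [0.4, -1.0, 0.1]
grip_width: 0.0003
```

```bash
python3 - <<'E'
from h import *
print(get_obs()['wrist_force'],get_obs()['eef_pos'])
for l in sideang():print(*l)
E
```

```text
[ 0.4288 -0.9501  0.1461] [ 0.4953 -0.0368  0.3273]
[346.1 140.5] [-19.6, -28.5] [40.4, 31.5]
[347.6 165.5] [36.8, -90.4] [36.8, 29.6]
[335.8 204.9] [86.8, -149.3] [26.8, 30.7]
[342.6 208.5] [90.8, -153.9] [30.8, 26.1]
[336.7 226.9] [130.5, 162.2] [10.5, 42.2]
```

The empty holder is now about 29° left of up. Time for the final, slower push, stopping a little short.

Emit:
arm_command(
  increments="0 0 0.17 0.003 0;0 0 0.34 0.003 0;0 0 0.5 0.003 0;0 0 0.5 0.003 0;-0.1 0 0.5 0.003 0;-0.18 0 0.5 0.003 0;-0.24 0 0.5 0.003 0;-0.3 0 0.5 0.003 0;-0.36 0 0.5 0.003 0;-0.42 0 0.5 0.003 0;-0.47 0 0.5 0.003 0;-0.52 0 0.5 0.003 0;-0.56 0 0.5 0.003 0;-0.59 0 0.5 0.003 0;-0.59 0 0.5 0.003 0;-0.59 0 0.5 0.003 0",
)

```text
time_s: 11.08
eef_pos: [0.4953, -0.1097, 0.2661]
orientation: [[0.004, 1.0, -0.0], [1.0, -0.004, -0.0], [-0.0, -0.0, -1.0]]
wrist_force: [-0.2, -0.3, -0.1]
grip_width: -0.0
```

```bash
python3 - <<'E'
from h import *
print(get_obs()['wrist_force'],get_obs()['eef_pos'])
for l in sideang():print(*l)
E
```

```text
[-0.1585 -0.3183 -0.1094] [ 0.4953 -0.1097  0.2661]
[347.1 147.3] [7.2, -56.7] [7.2, 3.3]
[337.6 185.4] [62.5, -120.6] [2.5, 59.4]
[337.2 222.1] [115.4, 178.3] [55.4, 58.3]
```

Emit:
arm_command(
  increments="-0.02 0 0 0 0;-0.035 0 0 0 0;-0.035 0 0 0 0;-0.035 0 0 0 0",
)

```text
time_s: 11.47
eef_pos: [0.4953, -0.1138, 0.2663]
orientation: [[0.004, 1.0, -0.0], [1.0, -0.004, -0.0], [-0.0, -0.0, -1.0]]
wrist_force: [0.4, -0.2, -0.5]
grip_width: 0.0003
```

Emit:
arm_command(
  increments="0.05 0 0 0 0;0.1 0 0 0 0;0.2 0 -0.3 0 0;0.2 0 -0.6 0 0;0.2 0 -0.9 0 0;0.2 0 -1 0 0;0.2 -0.3 -1 0 0;0.2 -0.6 -1 0 0;0 -0.9 -1 0 0;-0.3 -1 -1 0 0;-0.6 -1 -1 0 0;-0.9 -1 -1 0 0;-1 -1 -1 0 0;-1 -1 -1 0 0",
)

```text
time_s: 12.63
eef_pos: [0.3746, -0.2355, 0.3858]
orientation: [[0.007, 1.0, -0.0], [1.0, -0.007, 0.001], [0.001, -0.0, -1.0]]
wrist_force: [-0.4, -0.2, -0.7]
grip_width: -0.0001
```

Emit:
arm_command(
  increments="-0.3 0 0 0 0;-0.6 0 0 0 0;-0.9 0 0 0 0;-1 0 0 0 0;-1 0 0 0 0;-1 0 0 0 0",
)

```text
time_s: 13.13
eef_pos: [0.3751, -0.3522, 0.386]
orientation: [[0.003, 1.0, 0.0], [1.0, -0.003, 0.001], [0.001, 0.0, -1.0]]
wrist_force: [-0.7, 0.8, -0.0]
grip_width: -0.0
```

```bash
python3 - <<'E'
from h import *
print(get_obs()['wrist_force'],get_obs()['eef_pos'])
S=capture('side');T=capture('top');o=get_obs();W=capture('wrist')
for l in sideang(S):print(*l)
print(caps(T,(300,440,205,245)))
a=cv2.resize(T['image'][180:260,300:450],None,fx=3.2,fy=3.2,interpolation=2)[:,:480];b=cv2.resize(S['image'][110:260,290:390],None,fx=3,fy=3,interpolation=2)
im=np.zeros((600,790,3),np.uint8);im[:a.shape[0],:480]=a;im[:450,480:780]=b;im[270:570,:480]=cv2.resize(W['image'],(480,300))
cv2.imwrite('pics/c5.png',im);cv2.imwrite('pics/w5.png',W['image']);cv2.imwrite('pics/t5.png',T['image'])
E
```

```text
[-0.7025  0.8429 -0.0189] [ 0.3751 -0.3522  0.386 ]
[347.4 147.9] [8.5, -58.2] [8.5, 1.8]
[337.8 184. ] [60.8, -118.6] [0.8, 1.4]
[337.2 221.6] [114.4, 179.5] [54.4, 59.5]
[array([325.5076, 228.2424]), array([423.4409, 226.4624]), array([431.8824, 230.1765]), array([410.9211, 232.8158])]
```

View pics/c5.png

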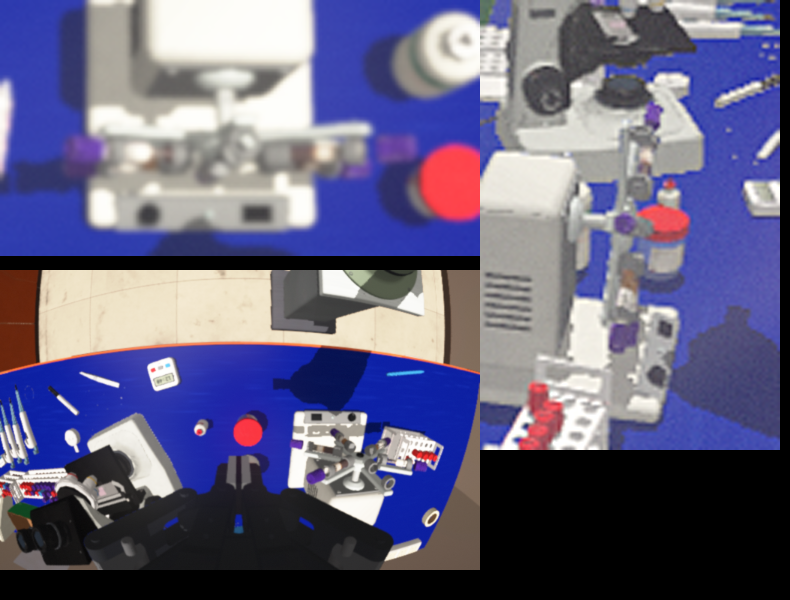

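The top crop shows the open mouth over the hub at (238, 150), with the side caps at (85, 157) and (396, 148). The bystanders look unmoved. I'll fit the angle using all the visible caps, and the start images too.

```bash
python3 - <<'E'
from h import *
from scipy.optimize import least_squares
S=capture('side');T=capture('top')
def res(p,obs,free):
    ay,az,ax,e=p;out=[]
    for c,uv,a in obs:
        t=np.radians(a+e);P=np.array([ax,ay+.129*np.sin(t),az+.129*np.cos(t)])
        out+=list((proj(c,P)[0]-uv))
    return out+[(az-.165)/.002,(ay+.131)/.003,(ax-.471)/.004]
init=[(S,(341.5,155.6),22),(S,(335.8,201.6),82),(S,(346.5,143.3),-38),(T,(355.5,223.5),22),(T,(317.05,228.33),82)]
now=[(S,(347.4,147.9),-60),(S,(337.8,184.0),60),(S,(337.2,221.6),120),(T,(325.5,228.24),60),(T,(423.44,226.46),-60)]
for o in(init,now):
    r_=least_squares(res,[-.131,.165,.471,0],args=(o,0),x_scale=[.01,.01,.01,1],loss='soft_l1');print(r_.x,np.array(r_.fun[:2*len(o)]).reshape(-1,2).round(1).tolist())
# footplate width check: centre y
c=T;h=cv2.cvtColor(c['image'],cv2.COLOR_BGR2HSV);m=((h[...,1]<60)&(h[...,2]>110)).astype(np.uint8);k=np.zeros_like(m);k[155:258,320:402]=m[155:258,320:402]
for v in(190,240,245):
    u=np.flatnonzero(k[v]);print(v,u.min(),u.max())
for u in(345,360,375,390):
    v=np.flatnonzero(k[:,u]);print(u,v.min(),v.max())
for z in(.268,):print('mouth at upright proj',proj(T,[.472,-.131,.268]))
im=T['image'][205:245,350:400];cv2.imwrite('pics/c6.png',cv2.resize(im,None,fx=12,fy=12,interpolation=cv2.INTER_CUBIC))
E
```

```text
[-0.1321  0.1615  0.4696 -0.8796] [[0.1, -1.3], [0.0, 0.4], [0.1, -1.4], [0.0, -0.3], [-1.1, 0.0]]
[-0.1324  0.1648  0.4675  0.0071] [[0.5, -0.1], [0.5, -0.8], [-1.3, 2.9], [-1.9, -1.2], [1.0, 0.3]]
190 327 397
240 327 397
245 327 398
345 167 251
360 163 250
375 163 251
390 163 250
mouth at upright proj [[376.2195 222.7853]]
```

View pics/c6.png

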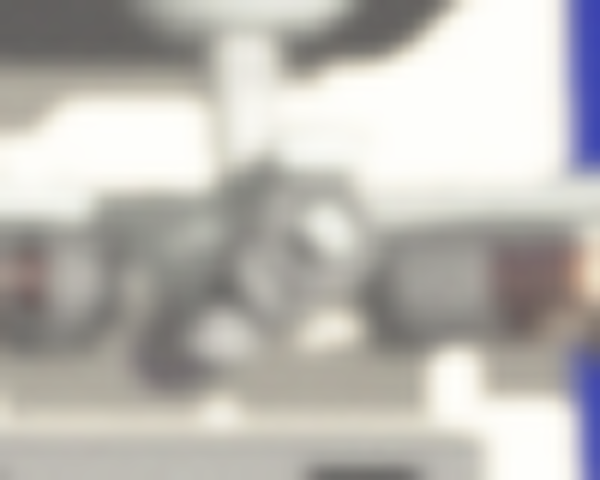

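The mouth centre reads about u=375 against 376 expected for upright, so the holder is within 0–1.5° of the top. For a finer check I'll bring the wrist camera directly over the wheel.

Emit:
arm_command(
  increments="0.3 0.2 0 0 0;0.6 0.4 0 0 0;0.9 0.7 0 0 0;0.92 1 0 0 0;0.92 1 0 0 0;0.92 1 0 0 0",
)

```text
time_s: 13.88
eef_pos: [0.4969, -0.241, 0.386]
orientation: [[-0.001, 1.0, 0.0], [1.0, 0.001, 0.001], [0.001, 0.0, -1.0]]
wrist_force: [-0.2, -0.5, 0.2]
grip_width: -0.0
```

Emit:
arm_command(
  increments="0.3 0.2 0 0 0;0.6 0.4 0 0 0;0.92 0.46 0 0 0;0.92 0.46 0 0 0;0.92 0.46 0 0 0;0.92 0.46 0 0 0;0.92 0.46 0 0 0;0.92 0.46 0 0 0",
)

```text
time_s: 14.55
eef_pos: [0.5501, -0.1345, 0.3863]
orientation: [[0.006, 1.0, -0.0], [1.0, -0.006, -0.001], [-0.001, -0.0, -1.0]]
wrist_force: [0.2, 0.2, -1.6]
grip_width: 0.0001
```

```bash
python3 - <<'E'
from h import *
o=get_obs();W=capture('wrist');print(o['eef_pos'],o['orientation'],o['qd'])
im=W['image'];cv2.imwrite('pics/w6.png',im)
# predicted pixels of points
T=np.array(W['T_tool_cam']);R=np.array(o['orientation'])
def wp(P):
    p=R.T@(np.array(P)-o['eef_pos']);p=T[:3,:3].T@(p-T[:3,3]);x=np.array([p[0],-p[1],-p[2]]);t=np.arctan2(np.hypot(*x[:2]),x[2]);n=np.hypot(*x[:2]);return np.array([W['cx'],W['cy']])+W['fx']*t*x[:2]/n
for P in([.471,-.131,.268],[.479,-.131,.165],[.51,-.131,.165]):print(wp(P))
u,v=wp([.475,-.131,.22]).astype(int);u0=max(u-100,0);v0=max(v-75,0);print(u0,v0)
cv2.imwrite('pics/c7.png',cv2.resize(im[v0:v0+150,u0:u0+200],None,fx=4,fy=4,interpolation=2))
E
```

```text
[ 0.5501 -0.1345  0.3863] [[ 0.0057  1.     -0.0001]
 [ 1.     -0.0057 -0.0005]
 [-0.0005 -0.0001 -1.    ]] [-0.0293  0.1854 -0.3141 -0.0455  0.0459  0.0031 -0.0618]
[320.9264 107.336 ]
[320.1422 115.5133]
[320.2831 143.0356]
220 37
```

View pics/c7.png

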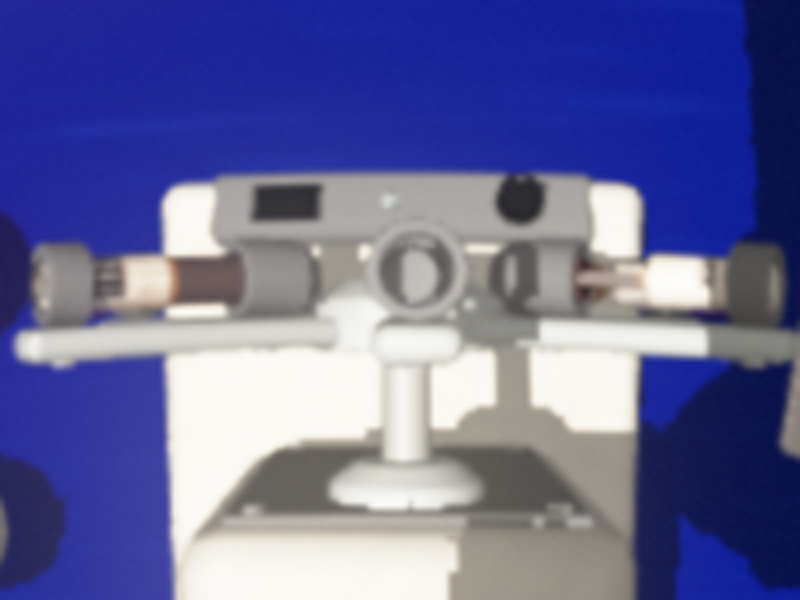

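The wrist view shows the mouth ring centred at x≈417 and the axle shaft at x≈407 in the 4x crop. After perspective that is about 1 mm of side offset, or roughly 0.5° from upright. I'll check that the bystanders and mixer haven't moved, then hand in.

```bash
python3 - <<'E'
from h import *
a=cv2.imread('pics/top0.png').astype(int);b=cv2.imread('pics/t5.png').astype(int);d=np.abs(a-b).max(2)
for n,(u0,u1,v0,v1) in dict(rack=(238,305,193,238),cup=(428,456,224,250),saline=(420,455,180,212),foot=(325,400,236,254)).items():
    print(n,(d[v0:v1,u0:u1]>50).sum())
print(get_obs()['wrist_force']);print(r.job_done())
E
```

```text
rack 0
cup 8
saline 0
foot 47
[0.4113 0.1061 0.481 ]
the job is handed in; nothing more can be done
None
```

The empty tube holder now points straight up, to within about half a degree, and the job is handed in.

**What I did:** The holder started about 142° left of the top, seen from the front. I turned the wheel clockwise with three pushes of the closed fingertips. Each push was on the spoke bars behind the tubes. I then backed the arm off.

**Final checks:**
- **Upright:** The wrist camera, directly above, showed the holder's mouth about 1 mm to the side of the axle, which is roughly 0.5° left. Rougher estimates from the side and top cameras gave 0 to 1.8°.
- **Mixer:** The edges of its housing and foot plate were within one pixel of where they started.
- **Bystanders:** The top view showed no changed pixels at the rack or the saline bottle. At the cup 8 pixels changed, and on the foot plate 47; I took these to be moving tubes and shadows but did not check further.
- **Tubes:** I did not measure each one separately. The four or so caps that could be seen fitted their original distance from the axle, with a poor fit (3 pixels off) for one low cap that was partly hidden.
- **Force and time:** Wrist force readings stayed below about 7 N at the checks, and the job took about 15 s of the 54 s allowed. The gripper was touching nothing at hand-in.

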